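# Take the drained basket off its hook and hang it in the ultrasonic cleaner

### The arm

A 7-joint arm with a two-finger parallel gripper is mounted at the origin on the work surface. World frame = base frame: x ahead of the robot, y to its left, z up, the work surface at z = 0. Lengths are in mm, angles in rad, forces in N, time in s.
With the tool pointing down it reaches from about 425 to 875 mm from the base axis. Payload 8.4 kg.
Tool frame: the origin (TCP) lies midway between the tips of the shut fingers; the grasp point (between the pads) lies 19 mm behind it (env.hold_point_z is the distance from the TCP to the grasp point, in mm); y points along the fingers, z is the direction in which the jaws open and shut, and the axes are right-handed (so a half turn about y gives the same grasp; the last joint's range is limited). The gripper opens to 85 mm and grips with 20 to 120 N. Pads are 22 mm wide; open, the fingers measure 114 mm over their backs; the gripper's body (76 mm by 85 mm) begins 54 mm behind the grasp point. The pads swing forward as they close: fully open they stand 13 mm farther back than shut.
Start: joints at [-1.441, 0.333, 0.04, 1.465, -0.013, 1.343, -0.059], TCP at [147.429, 633.03, 191.908] pointing down, gripper open.
Joint ranges: [-2.58, 2.58], [-0.38, 2.09], [-1.3, 1.39], [0.25, 2.4], [-1.5, 4.64], [0.08, 2.09], [-2.65, 2.65]. Speed limits (rad/s): [2.22, 2.22, 2.79, 2.79, 3.14, 3.14, 3.14].

### API

Orientations are given as a unit quaternion [w, x, y, z].
In Python, from workcell import env gives the robot as it stands. Calls block until the motion is done:
- env.move_to(position, orientation): joint-space move of the TCP to a pose.
- env.move_linear(position, frame=None, velocity=150): straight line of the TCP; frame=None keeps the orientation; velocity is the mean speed in mm/s.
- env.goto_joints(angles): joint-space move.
- env.open() and env.close(effort=None): open the fingers fully, or close them until they stop; effort is the grip in N (None keeps the last).
- env.dwell(seconds).
- env.inverse_kinematics(position, orientation): joint angles nearest the present ones, or None.
- env.camera(name): name is "side" or "top" or "wrist"; returns (picture, depth): 420x560x3 uint8, blue, green, red; 420x560 float32, mm along the optical axis (not along the pixel's ray), 0 where there is no reading.
- env.camera_info(name): a dict with "fx", "fy", "cx", "cy" (pixels), "R" (3x3) and "t" (3): a world point X has camera coordinates R X + t; the wrist camera has in their place "tool_from_camera" (4x4, takes a point from camera to tool coordinates, whose origin is the TCP and whose axes are the tool frame's). Camera axes: x right, y down, z forward; pixel columns grow to the right and rows downward; lengths in mm; the calibration is good to about 2 mm. The wrist camera is an equidistant fisheye: a pixel r from the principal point sees the ray r / f radians off the axis. A picture is of the moment at which its call begins: read the wrist's pose just before it. camera_info takes no time and is no camera call.
A pose or a line that the arm cannot do raises env.Unreachable and nothing moves.
- env.hand_in(): hands the job in, once; it reports no verdict.
Readings, each from a call of its own:
- env.get_t(): time.
- env.get_joints(): joint angles.
- env.get_joint_velocities(): joint speeds.
- env.get_tau(): joint torques, N m.
- env.get_tcp_pos(): TCP position.
- env.get_tcp_rot(): TCP orientation.
- env.get_ft_force(): force on the tool from outside, world axes, zero at the start.
- env.get_moment(): the same for the moment, N m.
- env.get_grip_width(): finger opening in mm.
Only numpy, scipy, OpenCV 4.12 (cv2) and the standard library are available. Lean on these libraries where they do the work, as an engineer would, in place of code of your own. Each camera call takes 0.05 s, during which the arm holds its last target.

### The job

Take the rectangular wire-mesh basket down from its deep hook on the draining rack, lifting its handle clear over the hook's tip, and lay it flat on the black draining mat, mouth up, and let go. Then take it again from above by its handle and lower it into the tank of the ultrasonic cleaner so that it hangs level, its handle and its end tab resting on the tank's rim. Do not let it drop, and leave everything else where it is.

Things in the scene. Friction and masses are not known exactly. Their poses are not given: they have to be found in the camera images.
- basket_center (a point): Rectangular steel wire-mesh basket, 0.22 to 0.4 kg: centre of its body, half-way up. Axes: x along it from handle to end tab, y across, z out of its mouth (up when laid flat). Body 124 (x) x 64 (y) x 46 mm, closed mesh sides and floor; floor's underside 23 mm below this point; a 6 mm thick rim frame on top, its underside 23 mm above this point.
- basket_loop (a point): Middle of the end bar of the basket's handle (basket axes): 159 mm in -x, 26 mm in +z of basket_center. The handle is an open loop of steel strip level with the rim, 28 mm wide, 6 mm thick, reaching 100 mm out from the body; slot 18 mm wide, 94 mm long, then this 6 mm bar. Hanging, the bar rests in a hook that passes through the slot.
- basket_handle (a point): Middle of the basket's handle (basket axes), half-way through its 6 mm thickness: 114 mm in -x, 26 mm in +z of basket_center; 53 mm above the table when the basket lies flat on the mat. At the start the basket hangs free to swing, handle up: x points down, its tab end some 8 degrees towards the rack, and z (the mouth) towards the rack's bar.
- basket_tab (a point): Outer end of the basket's end tab (basket axes), a flat tab level with the rim, 40 mm wide, 6 mm thick, sticking out 26 mm past the end wall; 88 mm in +x, 26 mm in +z of basket_center. Held handle up, this is the basket's lowest point.
- rack: Fixed steel draining rack; origin on the table under the middle of its bar. Two posts 300 mm apart carry a 12 mm bar along y, 285 mm up. Three J-hooks of 7 mm wire at y = +95, 0, -95 mm reach 72 mm from the bar to -x (roughly towards the robot). Basket, round sieve and brush hang on them in any order. 4 mm drip tray below. Rack and cleaner may change sides.
- middle_hook_tip (a point): Top of the upturned tip of the rack's middle hook (rack axes), 307 mm above the table; nothing of the rack is higher. The hook's lowest inner point, where a loop hangs, is 16 mm in +x of it and 28 mm lower; to come free a loop must rise 28 mm, then go 20 mm to -x. The outer hooks are alike, 95 mm to either side.
- mat: Fixed black ribbed rubber draining mat, 260 (its x) x 150 (its y) x 4 mm thick, flat on the table; origin at the centre of its underside.
- tank_mouth (a point): Centre of the mouth of the ultrasonic cleaner's tank, level with its flat steel rim, 128 mm above the table. z up, x along the tank; -x: the side with the black control panel, roughly towards the robot. Tank 144 (x) x 84 (y) mm inside, 62 deep; fixed steel housing 176 x 112 mm outside. Basket in place: tab and handle on the end rims, basket_center 23 mm below this point.
- sieve: Bystander: small round steel sieve, 72 mm across, with a loop handle like the basket's, hanging on another hook (origin at the inner edge of its loop's end, on the hook).
- brush: Bystander: white plastic scrubbing brush, 200 mm long, hanging on another hook (origin at the inner edge of its loop's end, on the hook).
- lid: Bystander: the cleaner's loose steel lid with a black knob, 172 x 108 mm, 32 mm high with the knob, lying behind (origin under its centre).
- cups: Bystander: stack of paper cups, 75 mm across, 150 mm high (origin under its centre).
- spray_can: Bystander: white disinfectant can, 60 mm across, 190 mm high (origin under its centre).
- soap_bottle: Bystander: clear soap bottle with a green cap, 68 mm across, 170 mm high (origin under its centre).
- kidney_dish: Bystander: steel kidney dish, 150 x 85 mm, 34 mm high (origin under its centre).
- tape_roll: Bystander: roll of white tape lying flat, 90 mm across, 48 mm high (origin under its centre).

How it is judged (in metres and radians):
On the way, in this order (a step that is already met when the one before it is completed fails the run):
1. the basket is off its hook, held, and its handle more than 60 mm from where it hung (contact force between basket and rack below 0.05 N and contact force between the fingers and basket above 0.5 N and distance of basket_loop from where it was at the start of the episode above 0.06 m), for 0.1 s.
2. the basket lies flat on the draining mat, mouth up, let go and at rest (angle between basket_center's own z axis and vertical below 0.08 rad and height (world z) of basket_center below 0.036 m and x of basket_center in the frame of mat between -0.13 and 0.13 m and y of basket_center in the frame of mat between -0.075 and 0.075 m and contact force between basket and mat above 0.5 N and contact force between the fingers and basket below 0.05 N and linear speed of basket below 0.03 m/s), for 0.2 s.
At the end, for the whole second after the job is handed in: The basket hangs in the tank, either way round: basket_center within 14 mm of the tank's centre along and across, 18 to 28 mm below the rim, mouth up and level within 0.06 rad, at rest and released (x of basket_center in the frame of tank_mouth between -0.014 and 0.014 m and y of basket_center in the frame of tank_mouth between -0.014 and 0.014 m and z of basket_center in the frame of tank_mouth between -0.028 and -0.018 m and angle between basket_center's own z axis and vertical below 0.06 rad and angle between the x axis of basket_center and the x axis of tank_mouth, either way round below 0.25 rad and linear speed of basket below 0.02 m/s and contact force between the fingers and basket below 0.05 N); the robot touches nothing.
It fails at once if the basket was dropped (moved faster than 1 m/s with no finger on it) (contact force between the fingers and basket below 0.02 N and linear speed of basket above 1 m/s).
It fails at once if a bystander was moved more than 30 mm (distance of any of sieve, brush, lid, cups, spray_can, soap_bottle, kidney_dish, tape_roll from where it was at the start of the episode above 0.03 m).
It also fails if it takes over 67 s, if anything falls off the work surface, if the arm or the gripper's body presses on something with over 40 N, if the wrist force passes 120 N, or if a joint passes its speed limit or range.

## Working session

There is one attempt and no reset: what is moved stays moved. The work goes in short steps, each a Python script; the robot and the scene stay as the last script left them, time stands still between calls to the robot, and variables do not carry over. Pictures are saved under pics/ and viewed, and the job is handed in when it is done.

```bash
mkdir -p pics; ls; python3 - <<'E'
from workcell import env
import cv2,numpy as np
for n in("side","top","wrist"):
    p,d=env.camera(n); cv2.imwrite(f"pics/{n}0.png",p); np.save(f"pics/{n}0.npy",d)
    i=env.camera_info(n); print(n,{k:np.round(v,3).tolist() for k,v in i.items()})
print(env.get_t(),env.get_tcp_pos(),env.get_tcp_rot(),env.hold_point_z)
E
```

```text
pics
side {'fx': 381.13, 'fy': 381.13, 'cx': 283.296, 'cy': 216.651, 'R': [[-0.983, -0.181, -0.015], [-0.103, 0.624, -0.775], [0.15, -0.76, -0.632]], 't': [532.223, 208.338, 1066.656]}
top {'fx': 391.463, 'fy': 391.463, 'cx': 280.805, 'cy': 214.857, 'R': [[0.022, -1.0, -0.016], [-0.995, -0.02, -0.098], [0.098, 0.018, -0.995]], 't': [-2.526, 547.706, 1107.111]}
wrist {'fx': 325.192, 'fy': 325.192, 'cx': 279.634, 'cy': 212.126, 'tool_from_camera': [[-0.0, 0.956, 0.293, -74.666], [-0.0, -0.293, 0.956, -181.806], [1.0, -0.0, 0.0, 0.835], [0.0, 0.0, 0.0, 1.0]]}
0.15 [147.345918   632.67648458 191.24732539] [-0.70205378  0.70291265 -0.08075665  0.08070103] 18.700000000000003
```

View pics/side0.png

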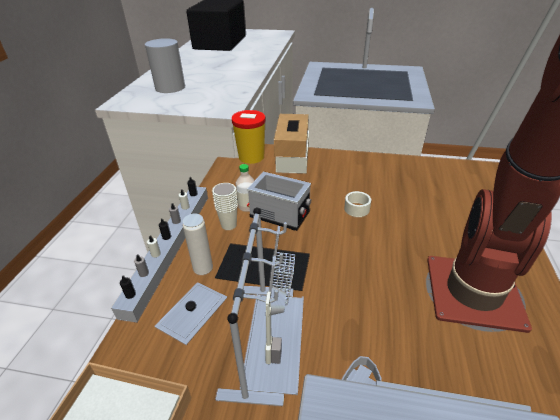

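View pics/top0.png

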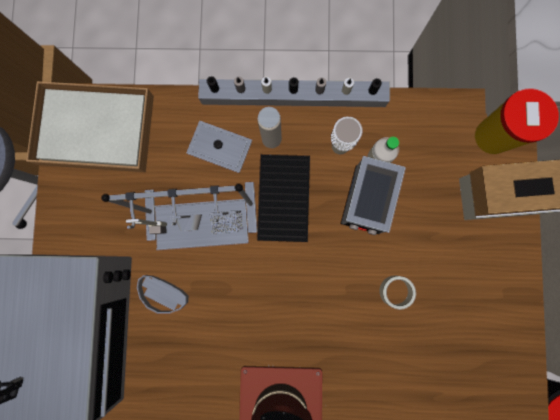

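View pics/wrist0.png

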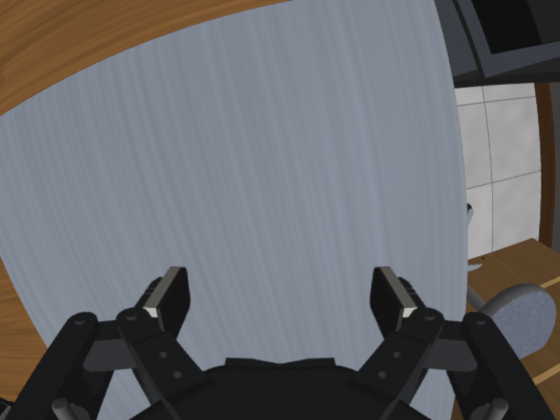

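The side view shows the rack (230-270, 210-400) with the basket mesh at about (284,275), and the cleaner at (280,195). In the top view the basket is at (228,220), the mat at (284,197), and the cleaner at (375,195) with its panel at the bottom (365,228). Next I'll zoom in and measure with depth.

```bash
cat > h.py <<'E'
from workcell import env
import cv2,numpy as np
from scipy.spatial.transform import Rotation as Ro
def w(n,u,v,d):
    i=env.camera_info(n); R=np.array(i['R']);t=np.array(i['t'])
    c=np.stack([(u-i['cx'])/i['fx']*d,(v-i['cy'])/i['fy']*d,d],-1)
    return (c-t)@R
def cloud(n,d):
    v,u=np.mgrid[:d.shape[0],:d.shape[1]]; X=w(n,u.astype(float),v.astype(float),d); X[d<=0]=np.nan; return X
def proj(n,X):
    i=env.camera_info(n); c=np.array(i['R'])@np.array(X,float)+np.array(i['t']); return i['fx']*c[0]/c[2]+i['cx'],i['fy']*c[1]/c[2]+i['cy']
def plane(n,u,v,z):
    a=w(n,u,v,1.);i=env.camera_info(n); C=-np.array(i['R']).T@np.array(i['t']); D=a-C; return C+D*(z-C[2])/D[2]
E
python3 - <<'E'
from h import *
for n,(a,b,c,e) in dict(side=(190,400,210,330),top=(150,260,90,420)).items():
    p=cv2.imread(f"pics/{n}0.png"); s=min(800/(e-c),600/(b-a)); cv2.imwrite(f"pics/{n}0z.png",cv2.resize(p[a:b,c:e],None,fx=s,fy=s,interpolation=cv2.INTER_CUBIC)); print(n,s)
X=cloud("top",np.load("pics/top0.npy"))
for u,v in [(60,300),(115,300),(160,293),(284,197),(375,190),(360,222),(400,170),(240,188),(105,197),(175,194),(205,192),(228,220),(269,115),(346,130),(390,145),(398,292),(200,230),(218,147),(10,390)]:
    print(u,v,np.round(X[v,u]))
E
```

```text
side 2.857142857142857
top 2.4242424242424243
60 300 [316. 521. 227.]
115 300 [305. 437. 118.]
160 293 [314. 355.   7.]
284 197 [604.   1.   2.]
375 190 [ 619. -254.   69.]
360 222 [ 523. -202.  126.]
400 170 [ 664. -307.  127.]
240 188 [579.  96. 298.]
105 197 [553. 396. 298.]
175 194 [563. 241. 294.]
205 192 [570. 176. 288.]
228 220 [531. 165.   4.]
269 115 [786.  41. 191.]
346 130 [ 764. -160.  149.]
390 145 [ 719. -270.  170.]
398 292 [ 333. -335.   -1.]
200 230 [500. 247.   6.]
218 147 [745. 199.  27.]
10 390 [141. 561. 315.]
```

```bash
ls -la pics
```

```text
total 4096
drwxr-xr-x 2 agent agent   4096 Dec  7 14:11 .
drwxr-xr-x 3 agent agent   4096 Dec  7 14:11 ..
-rw-r--r-- 1 agent agent 940928 Dec  7 14:10 side0.npy
-rw-r--r-- 1 agent agent 336388 Dec  7 14:10 side0.png
-rw-r--r-- 1 agent agent 276065 Dec  7 14:11 side0z.png
-rw-r--r-- 1 agent agent 940928 Dec  7 14:10 top0.npy
-rw-r--r-- 1 agent agent 278611 Dec  7 14:10 top0.png
-rw-r--r-- 1 agent agent 208572 Dec  7 14:11 top0z.png
-rw-r--r-- 1 agent agent 940928 Dec  7 14:10 wrist0.npy
-rw-r--r-- 1 agent agent 246763 Dec  7 14:10 wrist0.png
```

View pics/side0z.png

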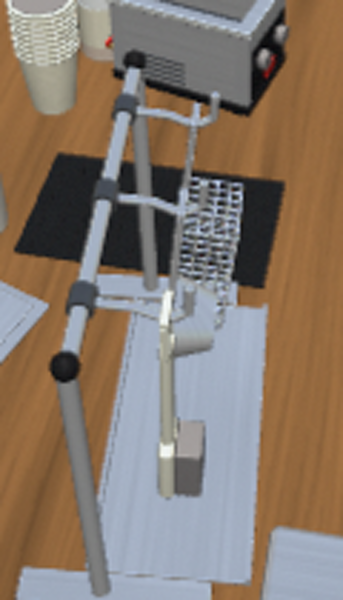

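View pics/top0z.png

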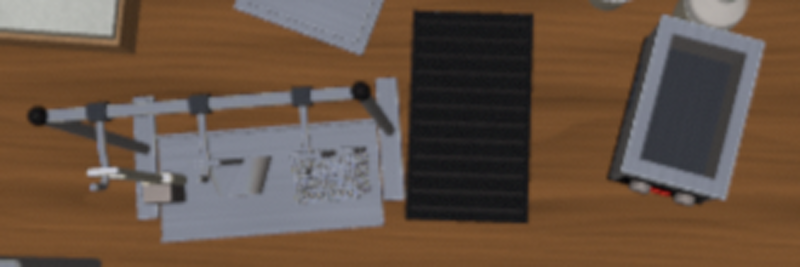

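The brush hangs on the near hook (side zoom 165,400), the sieve on the middle one and the basket on the far one (-y, beside the mat). The bar's ends come out at about (579,96) and (553,396), 301 mm apart, which agrees with the 300 mm given. Now the mat, tank and basket handle.

```bash
python3 - <<'E'
from h import *
p=cv2.imread("pics/top0.png"); X=cloud("top",np.load("pics/top0.npy"))
def rect(m,z,n="top"):
    m=m.astype(np.uint8); k,l,s,c=cv2.connectedComponentsWithStats(m); j=1+np.argmax(s[1:,4]); v,u=np.where(l==j)
    P=np.array([plane(n,a,b,z)[:2] for a,b in zip(u.astype(float),v.astype(float))],np.float32)
    r=cv2.minAreaRect(P); print(len(u),np.round(cv2.boxPoints(r)).tolist(),np.round(r[0],1),np.round(r[1],1),r[2]); return l==j
g=p.max(2)
m=(g<45)&(np.abs(X[...,2])<15)&(X[...,1]>-110)&(X[...,1]<90)&(X[...,0]>400)&(X[...,0]<740); rect(m,4)
m=(np.abs(X[...,2]-128)<8)&(X[...,1]<-150)&(X[...,1]>-420)&(X[...,0]>450)&(X[...,0]<760); rect(m,128)
# interior
m=(X[...,2]<112)&(X[...,2]>40)&(X[...,1]<-195)&(X[...,1]>-320)&(X[...,0]>530)&(X[...,0]<690); rect(m,128)
# side view cloud : basket pts
Y=cloud("side",np.load("pics/side0.npy"))
sel=(Y[...,1]>105)&(Y[...,1]<200)&(Y[...,0]<560)&(Y[...,0]>440)&(Y[...,2]>25)
for a in range(25,330,20):
    q=Y[sel&(Y[...,2]>=a)&(Y[...,2]<a+20)]
    if len(q): print(a,len(q),np.round(q.min(0)),np.round(q.max(0)),np.round(np.median(q,0)))
for X0 in [(502,145,307),(518,147,282),(518+4,147,255)]: print(proj("side",X0),proj("top",X0))
for s in (-95,0,95):
  b=np.array([566,246])+s*np.array([-.0864,.996]); print(s,b, b-72*np.array([.996,.0864]))
s=p[140:250,335:415]; cv2.imwrite("pics/tankz.png",cv2.resize(s,None,fx=5,fy=5,interpolation=cv2.INTER_CUBIC))
s=cv2.imread("pics/side0.png")[200:320,255:320]; cv2.imwrite("pics/baskz.png",cv2.resize(s,None,fx=5,fy=5,interpolation=cv2.INTER_CUBIC))
E
```

```text
Traceback (most recent call last):
  File "h.py", line 13, in plane
    a=w(n,u,v,1.);i=env.camera_info(n); C=-np.array(i['R']).T@np.array(i['t']); D=a-C; return C+D*(z-C[2])/D[2]
                    ~~~~~~~~~~~~~~~^^^
ValueError: time passes only in moves, steps and waits
```

```bash
cat > h.py <<'E'
from workcell import env
import cv2,numpy as np
from scipy.spatial.transform import Rotation as Ro
_c={}
def CI(n):
    if n not in _c:
        i=env.camera_info(n); _c[n]=dict(K=[float(i[k]) for k in("fx","fy","cx","cy")],**{k:np.array(i[k],float).copy() for k in ("R","t","tool_from_camera") if k in i})
    return _c[n]
def w(n,u,v,d):
    i=CI(n); fx,fy,cx,cy=i['K']
    c=np.stack(np.broadcast_arrays((u-cx)/fx*d,(v-cy)/fy*d,d),-1)
    return (c-i['t'])@i['R']
def cloud(n,d):
    v,u=np.mgrid[:d.shape[0],:d.shape[1]]; X=w(n,u.astype(float),v.astype(float),d.astype(float)); X[d<=0]=np.nan; return X
def proj(n,X):
    i=CI(n); fx,fy,cx,cy=i['K']; c=i['R']@np.array(X,float)+i['t']; return np.round([fx*c[0]/c[2]+cx,fy*c[1]/c[2]+cy],1)
def plane(n,u,v,z):
    i=CI(n); C=-i['R'].T@i['t']; D=w(n,np.asarray(u,float),np.asarray(v,float),np.ones(np.shape(u)))-C; return C+D*((z-C[2])/D[...,2])[...,None]
def rect(m,z,n="top"):
    m=m.astype(np.uint8); k,l,s,c=cv2.connectedComponentsWithStats(m); j=1+np.argmax(s[1:,4]); v,u=np.where(l==j)
    P=plane(n,u,v,z)[:,:2].astype(np.float32)
    r=cv2.minAreaRect(P); print(len(u),np.round(cv2.boxPoints(r)).tolist(),np.round(r[0],1),np.round(r[1],1),r[2]); return l==j
E
cat > m.py <<'E'
from h import *
p=cv2.imread("pics/top0.png"); X=cloud("top",np.load("pics/top0.npy"))
g=p.max(2)
m=(g<45)&(np.abs(X[...,2])<15)&(X[...,1]>-110)&(X[...,1]<90)&(X[...,0]>400)&(X[...,0]<740); rect(m,4)
m=(np.abs(X[...,2]-128)<8)&(X[...,1]<-150)&(X[...,1]>-420)&(X[...,0]>450)&(X[...,0]<760); rect(m,128)
m=(X[...,2]<112)&(X[...,2]>40)&(X[...,1]<-195)&(X[...,1]>-320)&(X[...,0]>530)&(X[...,0]<690); rect(m,128)
Y=cloud("side",np.load("pics/side0.npy"))
sel=(Y[...,1]>105)&(Y[...,1]<200)&(Y[...,0]<560)&(Y[...,0]>440)&(Y[...,2]>25)
for a in range(25,330,20):
    q=Y[sel&(Y[...,2]>=a)&(Y[...,2]<a+20)]
    if len(q): print(a,len(q),np.round(q.min(0)),np.round(q.max(0)),np.round(np.median(q,0)))
for X0 in [(502,145,307),(518,147,282),(518+4,147,255)]: print(proj("side",X0),proj("top",X0))
for s in (-95,0,95):
  b=np.array([566,246])+s*np.array([-.0864,.996]); print(s,b, b-72*np.array([.996,.0864]))
s=p[140:250,335:415]; cv2.imwrite("pics/tankz.png",cv2.resize(s,None,fx=5,fy=5,interpolation=cv2.INTER_CUBIC))
s=cv2.imread("pics/side0.png")[200:320,255:320]; cv2.imwrite("pics/baskz.png",cv2.resize(s,None,fx=5,fy=5,interpolation=cv2.INTER_CUBIC))
E
python3 m.py
```

```text
4163 [[474.0, -69.0], [729.0, -71.0], [731.0, 74.0], [475.0, 77.0]] [602.3   2.8] [145.8 255.4] 89.41184997558594
1338 [[499.0, -275.0], [674.0, -319.0], [702.0, -206.0], [527.0, -162.0]] [ 600.6 -240.7] [116.5 180.5] 75.82243347167969
1588 [[522.0, -261.0], [657.0, -296.0], [677.0, -218.0], [542.0, -183.0]] [ 599.3 -239.3] [ 80.5 139.8] 75.62994384765625
45 22 [497. 118.  56.] [543. 181.  65.] [506. 135.  60.]
65 23 [495. 117.  65.] [545. 181.  85.] [503. 127.  74.]
85 29 [492. 115.  85.] [542. 181. 105.] [500. 122.  96.]
105 54 [490. 117. 106.] [542. 183. 123.] [507. 139. 117.]
125 75 [487. 116. 125.] [539. 184. 144.] [509. 179. 134.]
145 69 [485. 117. 146.] [536. 184. 165.] [504. 180. 155.]
165 182 [483. 118. 165.] [532. 184. 185.] [503. 160. 180.]
185 3 [526. 124. 185.] [531. 173. 186.] [528. 154. 186.]
205 8 [524. 163. 215.] [530. 167. 225.] [527. 165. 219.]
225 16 [522. 163. 226.] [529. 166. 245.] [525. 165. 234.]
245 18 [519. 162. 246.] [526. 166. 264.] [524. 165. 254.]
265 97 [503. 137. 265.] [558. 167. 285.] [522. 154. 281.]
285 33 [503. 148. 285.] [559. 162. 305.] [507. 153. 289.]
305 5 [503. 148. 305.] [508. 152. 307.] [505. 150. 306.]
[286.8 220.7] [215.9 221.8]
[279.7 229.1] [217.3 215.6]
[278.3 237.8] [219.4 215. ]
-95 [574.208 151.38 ] [502.496  145.1592]
0 [566. 246.] [494.288  239.7792]
95 [557.792 340.62 ] [486.08   334.3992]
```

View pics/tankz.png

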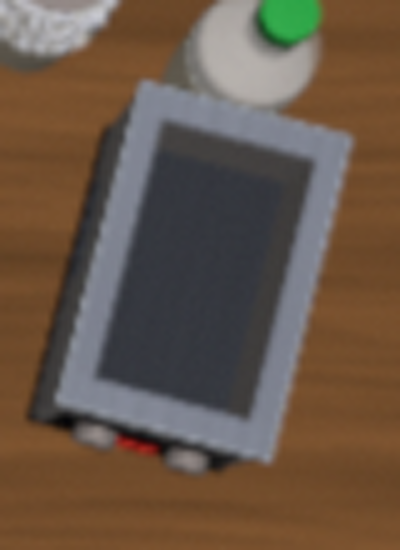

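View pics/baskz.png

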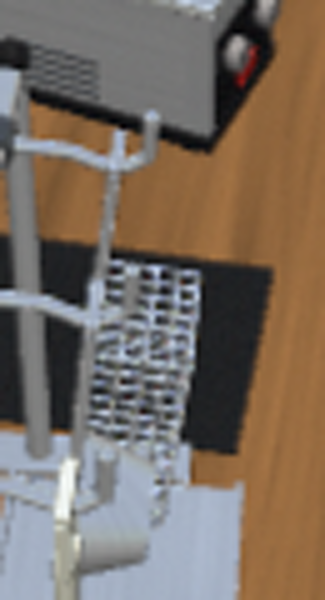

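The numbers agree across views. The basket's hook tip is at about (504,149,307), and the body spans y 116-184. The handle passes x≈523 at z=255 and leans towards the rack. The mat centre is (602,3) and the tank centre (600,-240), yaw about -14°. Next: knob heights and reachability.

```bash
cat >> h.py <<'E'
def Q(app,jaw):
    y=np.array(app,float);y/=np.linalg.norm(y); z=np.array(jaw,float); z-=y*(z@y); z/=np.linalg.norm(z)
    q=Ro.from_matrix(np.stack([np.cross(y,z),y,z],1)).as_quat(); return [float(q[3]),*map(float,q[:3])]
def app(az,al): # al: degrees below horizontal, az heading deg
    a,b=np.radians([az,al]); return np.array([np.cos(b)*np.cos(a),np.cos(b)*np.sin(a),-np.sin(b)])
def ik(grasp,ap,jaw,both=True,off=None):
    """grasp point position -> tcp"""
    off=18.7 if off is None else off
    ap=np.array(ap)/np.linalg.norm(ap); p=np.array(grasp,float)+ap*off; out=[]
    for s in (1,-1):
        q=Q(ap,s*np.array(jaw,float)); j=env.inverse_kinematics(p.tolist(),q); out.append((s,p,q,None if j is None else np.round(j,2)))
    return out
E
python3 - <<'E'
from h import *
Y=cloud("side",np.load("pics/side0.npy")); 
c=np.array([600,-240]);a=np.radians(-14.1); ex=np.array([np.cos(a),np.sin(a)]);ey=np.array([-ex[1],ex[0]])
l=(Y[...,:2]-c)@np.stack([ex,ey],1)
s=(l[...,0]<-89)&(l[...,0]>-130)&(np.abs(l[...,1])<56)&(Y[...,2]>15)
for v,u in zip(*np.where(s)): print(u,v,np.round([*l[v,u],Y[v,u,2]]),cv2.imread("pics/side0.png")[v,u]) if (v+u)%2==0 else 0
jw=[-.0864,.996,0]
print("hang"); 
for al in (90,80,100): print(al,[ (s,j) for s,p,q,j in ik([522,149,255],app(5,al),jw)])
print("flat")
for az in (0,-30,30):
  for al in (0,15,30,45,60,75,90):
    h=np.array([620,0,53])-132*np.array([np.cos(np.radians(az)),np.sin(np.radians(az)),0])
    print(az,al,[(s,None if j is None else j.tolist()) for s,p,q,j in ik(h,app(az,al),[-np.sin(np.radians(az)),np.cos(np.radians(az)),0])])
E
```

```text
310 184 [-91. -54. 125.] [142 143 144]
309 185 [-92. -41. 130.] [183 175 166]
308 186 [-90. -37. 128.] [210 196 184]
307 187 [-90. -28. 129.] [198 182 170]
309 187 [-89. -49. 115.] [ 98 102 107]
306 188 [-89. -21. 129.] [193 178 166]
308 188 [-91. -37. 120.] [110 110 109]
307 189 [-92. -25. 124.] [114 116 114]
309 189 [-89. -50. 107.] [ 94 101 109]
308 190 [-90. -39. 110.] [99 98 99]
305 191 [-92.  -7. 128.] [145 143 139]
307 191 [-89. -32. 110.] [101 102 101]
304 192 [-91.  -0. 128.] [182 173 164]
306 192 [-91. -17. 116.] [101 101 101]
308 192 [-91. -38. 103.] [94 94 93]
303 193 [-90.   7. 128.] [212 198 187]
307 193 [-90. -30. 104.] [95 95 94]
309 193 [-91. -47.  93.] [42 55 70]
306 194 [-90. -20. 106.] [96 97 96]
308 194 [-92. -34.  97.] [33 32 32]
303 195 [-91.   8. 121.] [105 107 107]
305 195 [-90. -13. 107.] [102 101 101]
307 195 [-89. -33.  93.] [56 55 54]
309 195 [-92. -44.  87.] [34 48 64]
302 196 [-90.  14. 121.] [116 118 117]
304 196 [-90.  -4. 109.] [ 99  99 100]
306 196 [-89. -24.  95.] [67 67 68]
308 196 [-91. -38.  87.] [22 21 21]
301 197 [-91.  26. 125.] [115 114 111]
[... 5772 characters left out ...]
(1, [-0.96, 0.06, 0.61, 2.18, 0.24, 0.75, 0.53]), (-1, [-1.56, 0.14, 1.28, 2.2, 0.08, 0.72, -2.45])]
-30 90 [(1, [-0.87, 0.24, 0.73, 2.01, -0.19, 0.96, 1.01]), (-1, [-1.24, 0.43, 1.23, 2.02, -0.48, 1.02, -1.87])]
30 0 [(1, [1.68, 1.12, -0.73, 2.35, -1.4, 0.9, -1.51]), (-1, [1.68, 1.12, -0.73, 2.35, -1.4, 0.9, 1.63])]
30 15 [(1, None), (-1, None)]
30 30 [(1, None), (-1, None)]
30 45 [(1, None), (-1, None)]
30 60 [(1, None), (-1, [-1.05, -0.17, 1.37, 2.35, -0.46, 0.52, -0.34])]
30 75 [(1, [0.86, 0.13, -0.72, 2.13, -0.12, 0.72, 2.33]), (-1, [-0.97, 0.12, 1.21, 2.2, -0.43, 0.75, -0.53])]
30 90 [(1, [-0.82, 0.3, 0.99, 2.02, -0.31, 0.98, 2.42]), (-1, [-0.78, 0.28, 0.94, 2.02, -0.28, 0.97, -0.75])]
```

The knob tops are at about z 90, so fingertips above z 105 clear them. Plan:

1. Take the basket from above with the jaws across the 28 mm handle.
2. Lift it off, hold it lightly so it pivots, and roll it down onto the mat about its tab.
3. Regrip with the tool pointing down.

First, hover and look.

```bash
cat >> h.py <<'E'
def pix(n,name):
    p,d=env.camera(n); cv2.imwrite(f"pics/{name}.png",p); np.save(f"pics/{name}.npy",d); return p,d
JW=np.array([-.0864,.996,0])
E
python3 - <<'E'
from h import *
p=np.array(env.get_tcp_pos()); env.move_linear([float(p[0]),float(p[1]),420.])
env.move_to([522.,149.,400.],Q([0,0,-1],JW))
print(env.get_t(),env.get_tcp_pos(),np.round(env.get_joints(),2),Ro.from_quat(np.roll(env.get_tcp_rot(),-1)).as_matrix().round(3))
pix("wrist","w1");pix("side","s1")
E
```

```text
4.0083 [521.7924521  150.19318401 399.8470712 ] [-0.93  0.08  0.62  1.37 -0.05  1.71  1.35] [[ 0.996 -0.    -0.088]
 [ 0.088 -0.     0.996]
 [-0.    -1.    -0.   ]]
```

View pics/w1.png

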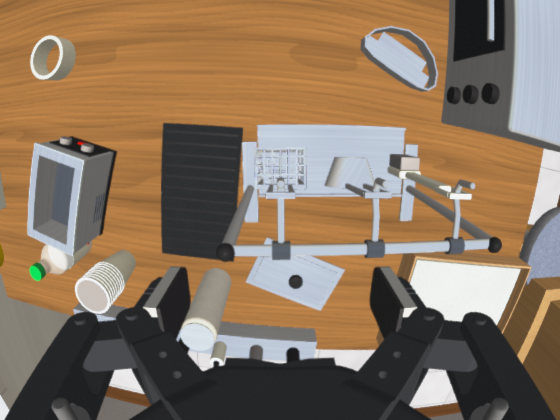

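View pics/s1.png

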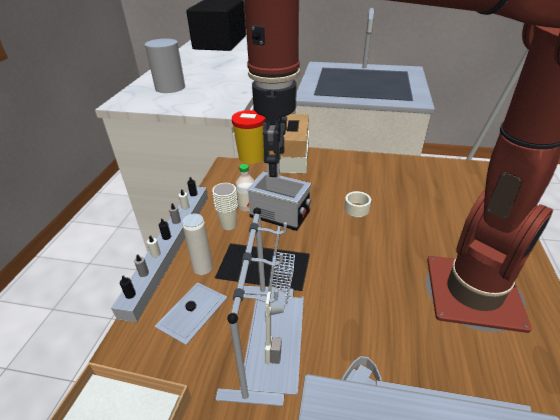

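The wrist view shows the basket's end bar at about (280,190) and its hook at column 281. The principal column is 279.6, so the gripper is centred across. Checking the bar in 3D.

```bash
cat >> h.py <<'E'
def wcloud(d,tcp,rot):
    i=CI("wrist"); fx,fy,cx,cy=i['K']; v,u=np.mgrid[:d.shape[0],:d.shape[1]].astype(float)
    a=(u-cx)/fx;b=(v-cy)/fy; th=np.hypot(a,b)+1e-9; s=np.tan(th)/th*d
    c=np.stack([a*s,b*s,d,np.ones_like(d)],-1); tl=(c@i['tool_from_camera'].T)[...,:3]
    X=tl@Ro.from_quat(np.roll(rot,-1)).as_matrix().T+np.array(tcp); X[d<=0]=np.nan; return X
E
python3 - <<'E'
from h import *
d=np.load("pics/w1.npy").astype(float); X=wcloud(d,env.get_tcp_pos(),env.get_tcp_rot())
for v in range(176,200,2): print(v,[np.round(X[v,u]).tolist() for u in (266,270,276,280,284,290,294)])
print(np.round(X[250,280]),np.round(X[160,280]))
p=cv2.imread("pics/w1.png")[130:260,220:340]; cv2.imwrite("pics/w1z.png",cv2.resize(p,None,fx=4.5,fy=4.5,interpolation=cv2.INTER_CUBIC))
E
```

```text
176 [[558.0, 130.0, 4.0], [558.0, 137.0, 2.0], [557.0, 148.0, 4.0], [522.0, 151.0, 184.0], [555.0, 162.0, 5.0], [555.0, 173.0, 3.0], [554.0, 180.0, 4.0]]
178 [[562.0, 130.0, 4.0], [553.0, 138.0, 47.0], [551.0, 148.0, 53.0], [504.0, 150.0, 289.0], [550.0, 161.0, 52.0], [549.0, 171.0, 52.0], [557.0, 180.0, 5.0]]
180 [[552.0, 132.0, 68.0], [552.0, 138.0, 68.0], [551.0, 148.0, 68.0], [503.0, 150.0, 305.0], [550.0, 161.0, 67.0], [550.0, 170.0, 66.0], [549.0, 177.0, 67.0]]
182 [[556.0, 132.0, 68.0], [555.0, 138.0, 67.0], [554.0, 148.0, 69.0], [505.0, 150.0, 306.0], [554.0, 161.0, 67.0], [553.0, 171.0, 67.0], [552.0, 177.0, 67.0]]
184 [[573.0, 131.0, 5.0], [573.0, 138.0, 3.0], [571.0, 149.0, 4.0], [506.0, 150.0, 306.0], [506.0, 153.0, 305.0], [532.0, 165.0, 182.0], [531.0, 170.0, 183.0]]
186 [[536.0, 135.0, 185.0], [530.0, 140.0, 210.0], [535.0, 148.0, 184.0], [508.0, 150.0, 307.0], [534.0, 158.0, 185.0], [528.0, 164.0, 212.0], [533.0, 170.0, 185.0]]
188 [[539.0, 135.0, 185.0], [527.0, 141.0, 237.0], [538.0, 148.0, 184.0], [516.0, 151.0, 280.0], [537.0, 158.0, 184.0], [524.0, 162.0, 238.0],
[... 179 characters left out ...]
]]
192 [[522.0, 138.0, 275.0], [521.0, 142.0, 279.0], [520.0, 147.0, 280.0], [520.0, 151.0, 280.0], [519.0, 155.0, 282.0], [519.0, 161.0, 280.0], [519.0, 164.0, 279.0]]
194 [[522.0, 138.0, 284.0], [522.0, 142.0, 284.0], [521.0, 147.0, 285.0], [521.0, 151.0, 283.0], [520.0, 155.0, 284.0], [520.0, 160.0, 285.0], [519.0, 164.0, 284.0]]
196 [[524.0, 138.0, 285.0], [523.0, 142.0, 285.0], [523.0, 148.0, 284.0], [523.0, 151.0, 284.0], [522.0, 155.0, 285.0], [522.0, 161.0, 284.0], [521.0, 164.0, 285.0]]
198 [[526.0, 138.0, 285.0], [525.0, 142.0, 285.0], [525.0, 148.0, 285.0], [525.0, 152.0, 284.0], [524.0, 155.0, 285.0], [523.0, 161.0, 285.0], [523.0, 165.0, 284.0]]
[573. 156. 294.] [503. 150. 180.]
```

View pics/w1z.png

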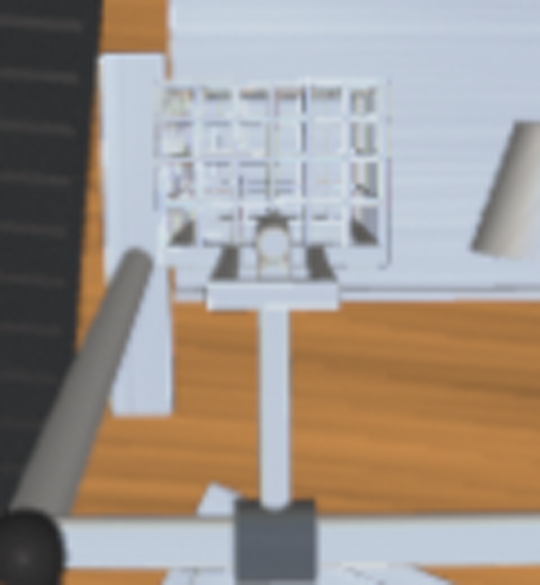

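The bar top is at (522.5,151,285), as it must be. The handle axis is at x≈526 at z=258. Grasp there.

```bash
python3 - <<'E'
from h import *
env.move_linear([526.,151.,300.],velocity=200)
env.move_linear([526.,151.,239.],velocity=80)
print(env.get_t(),env.get_ft_force()); f0=np.array(env.get_ft_force())
env.close(effort=40); print(env.get_grip_width(),env.get_ft_force(),env.get_t())
env.move_linear([526.,151.,290.],velocity=60); env.dwell(.2)
print(np.array(env.get_ft_force())-f0,env.get_grip_width(),env.get_t())
pix("wrist","w2");pix("side","s2")
E
```

```text
5.6667 [-0.07684859  0.15751771 -0.41476816]
25.164142397050913 [0.81627232 0.07382866 2.21362798] 6.275
[-0.13463577  0.43119931 -2.15327261] 24.907037291508846 7.475
```

View pics/w2.png

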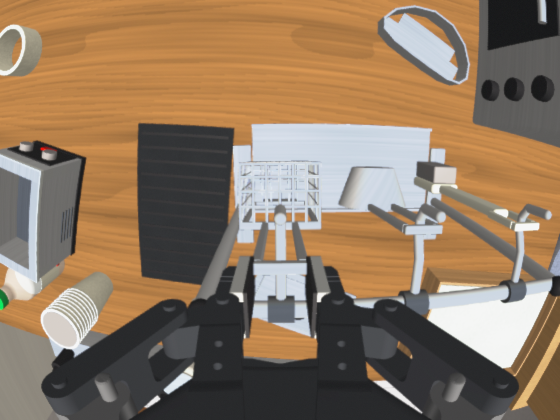

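View pics/s2.png

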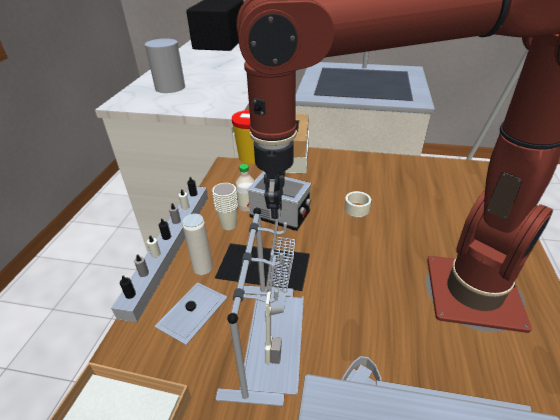

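Weight is 2.15 N (0.22 kg), held at 25 mm. In the wrist view the end bar at (280,268) stands above the hook. Move away in the rack's -x and check.

```bash
python3 - <<'E'
from h import *
env.move_linear([526.,151.,296.],velocity=60)
env.move_linear([446.,144.,296.],velocity=80)
env.dwell(.3)
print(env.get_ft_force(),env.get_grip_width(),env.get_t())
_,d=pix("wrist","w3"); np.savez("pics/w3p",p=env.get_tcp_pos(),r=env.get_tcp_rot());pix("side","s3")
X=wcloud(d.astype(float),env.get_tcp_pos(),env.get_tcp_rot())
s=(abs(X[...,1]-144)<45)&(X[...,2]>30)&(X[...,2]<345)&(X[...,0]<480)
for a in range(30,345,20):
    q=X[s&(X[...,2]>=a)&(X[...,2]<a+20)]
    if len(q): print(a,len(q),np.round(q.min(0)),np.round(q.max(0)))
E
```

```text
[-1.03323504  1.01523038 -3.31371313] 25.577023038738037 9.275
90 40 [464. 127.  94.] [469. 166. 107.]
110 651 [416. 115. 111.] [471. 174. 130.]
130 89 [412. 112. 131.] [469. 176. 150.]
150 152 [414. 112. 150.] [463. 176. 170.]
170 241 [409. 111. 170.] [464. 176. 190.]
190 272 [405. 111. 190.] [463. 176. 210.]
210 346 [404. 111. 210.] [461. 176. 230.]
230 2629 [402. 110. 230.] [459. 177. 250.]
250 97 [446. 131. 251.] [454. 159. 270.]
270 132 [444. 131. 270.] [452. 159. 290.]
290 157 [441. 131. 290.] [450. 158. 310.]
310 242 [439. 130. 310.] [447. 158. 330.]
330 1188 [433. 119. 330.] [458. 169. 345.]
```

View pics/w3.png

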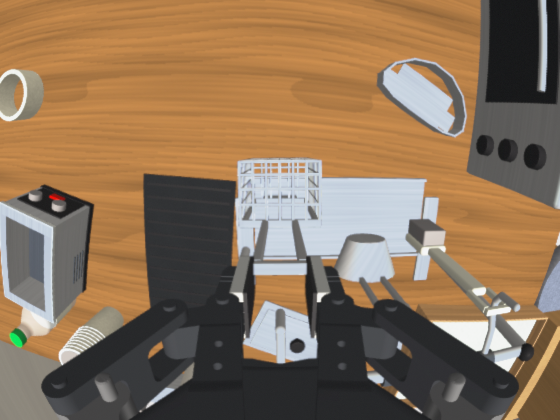

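View pics/s3.png

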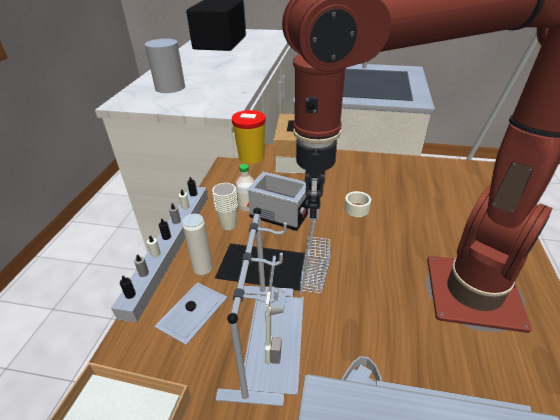

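The basket is off the hook. Handle slope is about 7°, the lowest point is at z≈94, and grasp to tab is about 223 mm. Carry it to the mat and roll it down with a light grip.

```bash
cat > roll.py <<'E'
from h import *
U=-135; ZC=4.5; XC=600.; Y0=3.
def arc():
    th=list(range(83,-1,-7)); th[-1]=0 if th[-1]<4 else th[-1]
    if th[-1]!=0: th.append(0)
    out=[];px=None;prev=None
    # build backwards from flat: centre x XC
    def pt(t,u,w): c,s=np.cos(np.radians(t)),np.sin(np.radians(t)); return np.array([c*(u-U)+s*(w-26),-s*(u-U)+c*(w-26)])
    edge=XC+62
    # transition angle: both at same height
    tt=min(np.arange(30,90,.1),key=lambda t:abs(pt(t,88,23)[1]-pt(t,62,-23)[1]))
    tabx=edge+pt(tt,88,23)[0]-pt(tt,62,-23)[0]
    for t in th:
        r,cx=(pt(t,88,23),tabx) if t>tt else (pt(t,62,-23),edge)
        out.append((t,cx-r[0],ZC-r[1]))
    return out
E
python3 - <<'E'
from roll import *
A=arc()
for t,x,z in A: print(t,round(x),round(z),env.inverse_kinematics([x,Y0,z-18.7],Q([0,0,-1],[0,1,0])) is not None)
env.move_linear([450.,100.,296.],velocity=120)
env.move_to([450.,Y0,296.],Q([0,0,-1],[0,1,0]))
t,x,z=A[0]
env.move_linear([x,Y0,296.],velocity=120)
env.close(effort=20)
env.move_linear([x,Y0,z-18.7+6],velocity=80); env.dwell(.2)
print(env.get_t(),env.get_ft_force(),env.get_grip_width())
pix("side","s4");pix("wrist","w4")
E
```

```text
83 691 226 True
76 664 222 True
69 638 214 True
62 613 203 True
55 589 194 True
48 567 184 True
41 545 171 True
34 526 155 True
27 509 138 True
20 494 118 True
13 481 97 True
6 471 74 True
0 465 54 True
14.125 [-0.1175285  -0.02804642 -1.66551557] 24.93254367358672
```

View pics/s4.png

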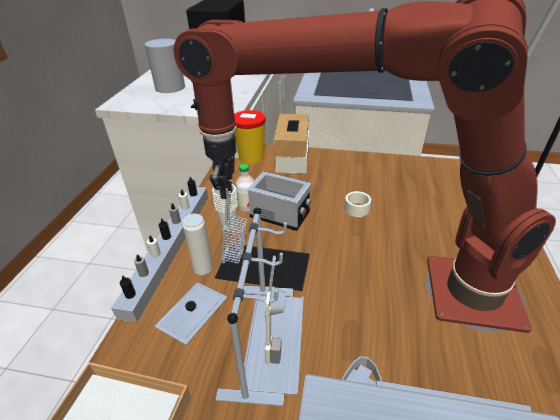

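View pics/w4.png

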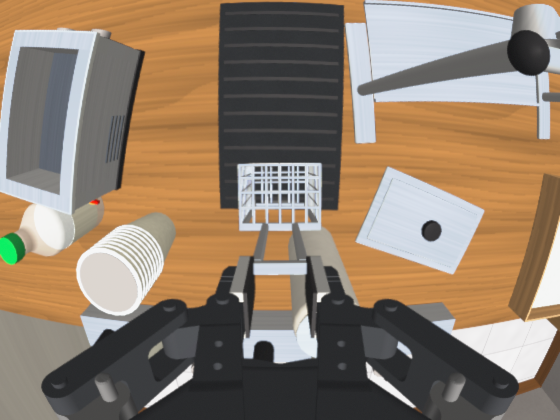

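The basket hangs centred over the mat at wrist (280,195), and nothing is close by. Roll half-way.

```bash
python3 - <<'E'
from roll import *
for t,x,z in arc():
    if t<41: break
    env.move_linear([x,Y0,z-18.7],velocity=80); print(t,np.round(env.get_ft_force(),1),round(env.get_grip_width(),1))
print(env.get_t()); pix("side","s5");_,d=pix("wrist","w5")
E
```

```text
83 [ 0.4 -0.2 -1.3] 24.7
76 [ 0.4  0.2 -1.3] 24.8
69 [-0.7  0.4  1.6] 24.9
62 [-2.3 -0.4  6. ] 24.7
55 [-0.1 -0.3  1.6] 24.7
48 [-0.5 -0.3  5.9] 25.1
41 [-3.  -0.9  6.3] 24.9
17.3333
```

View pics/s5.png

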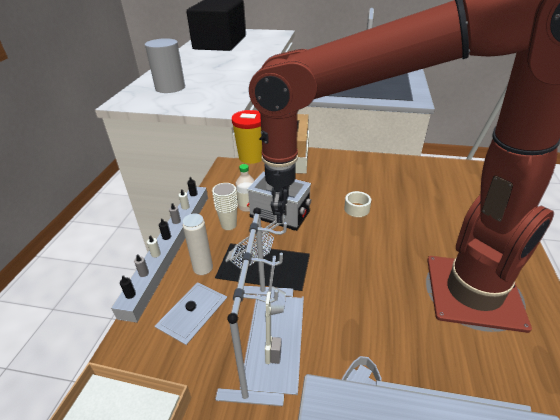

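View pics/w5.png

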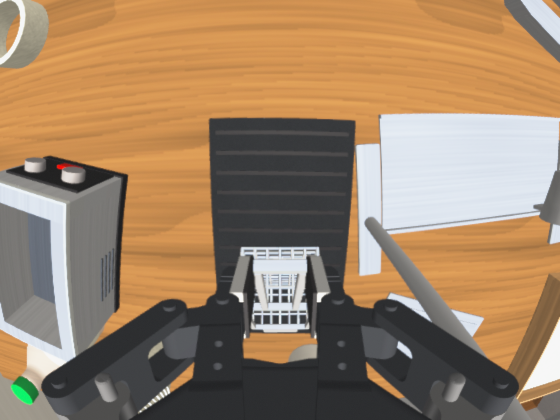

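It is pivoting as intended, with at most 6 N on the tool. Continue to flat.

```bash
python3 - <<'E'
from roll import *
for t,x,z in arc():
    if t>=41: continue
    env.move_linear([x,Y0,z-18.7],velocity=80); print(t,np.round(env.get_ft_force(),1),round(env.get_grip_width(),1))
    if t==6: pix("side","s6")
env.dwell(.2)
print(env.get_t(),env.get_ft_force()); pix("side","s7");_,d=pix("wrist","w7")
p=[cv2.resize(cv2.imread(f"pics/{n}.png")[190:310,200:340],None,fx=2.8,fy=2.8,interpolation=cv2.INTER_CUBIC) for n in("s6","s7")]
cv2.imwrite("pics/s67.png",np.hstack(p))
E
```

```text
34 [-4.6 -0.2  7.6] 24.8
27 [-4.1 -0.3  5.1] 25.2
20 [-2.7 -1.3  3.1] 24.7
13 [-3.1 -1.5  2.8] 25.0
6 [-1.8  0.9  2.3] 25.0
0 [-2.3 -0.7  1.6] 24.8
20.3917 [-1.91156367 -1.17471803  1.36967444]
```

View pics/s67.png

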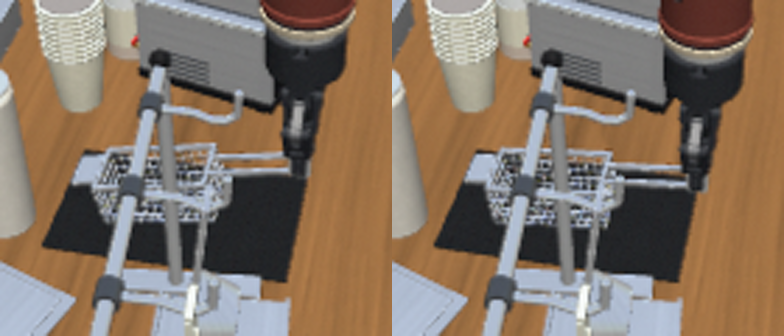

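View pics/w7.png

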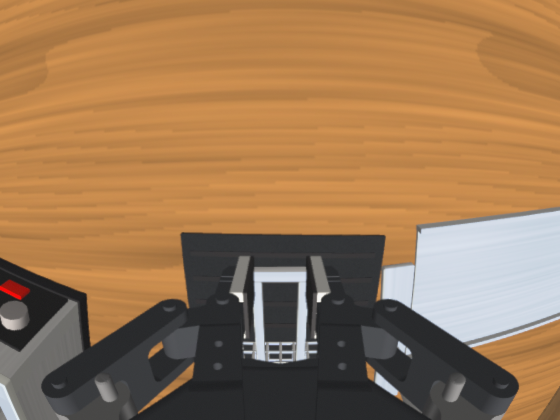

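The basket looks flat, with the tab on the far side and the mouth up. Release it, rise and measure.

```bash
python3 - <<'E'
from h import *
env.open(); env.dwell(.4); pix("side","s8")
p=np.array(env.get_tcp_pos()); env.move_linear([p[0],p[1],120.],velocity=150)
env.move_linear([p[0]-25,p[1],300.],velocity=250)
env.dwell(.2); tp,tr=env.get_tcp_pos(),env.get_tcp_rot()
_,d=pix("wrist","w8"); np.savez("pics/w8p",p=tp,r=tr)
_,e=pix("top","t8");print(env.get_t(),tp)
E
```

```text
23.45 [439.50244563   2.87242119 298.74304065]
```

View pics/w8.png

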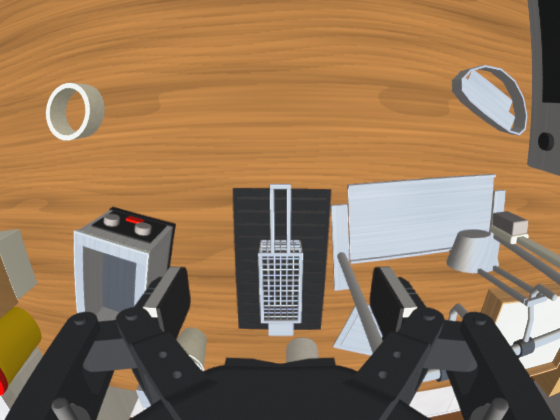

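View pics/t8.png

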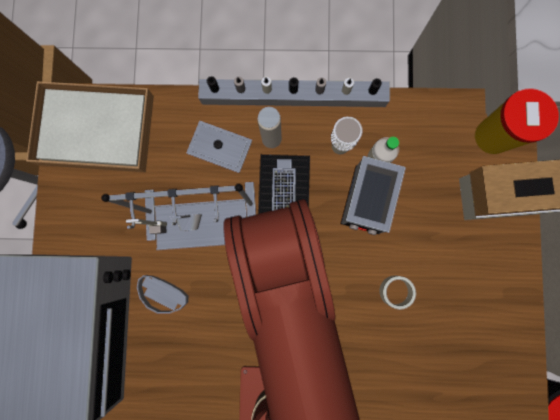

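The wrist view shows the basket flat on the mat: handle end at (280,186), body (258-302, 240-322), tab (281,330). Measure it and the tank from this view.

```bash
python3 - <<'E'
from h import *
z=np.load("pics/w8p.npz"); d=np.load("pics/w8.npy").astype(float); X=wcloud(d,z['p'],z['r'])
B=(abs(X[...,1])<60)&(X[...,0]>420)&(X[...,0]<740)&(X[...,2]>44)&(X[...,2]<64)
P=X[B]; print(len(P),np.median(P[:,2]))
for a,b in [(430,445),(445,470),(470,500),(500,525),(540,560),(560,590),(590,620),(620,660),(660,690),(690,720)]:
    q=P[(P[:,0]>a)&(P[:,0]<b)]
    if len(q): print(a,b,len(q),'y',np.percentile(q[:,1],[1,50,99]).round(1),(q[:,1].min()+q[:,1].max())/2,'z',np.percentile(q[:,2],[5,50,95]).round(1))
print('x range',np.percentile(P[:,0],[0.2,99.8]),P[:,0].min(),P[:,0].max())
r=cv2.minAreaRect(P[:,:2].astype(np.float32)); print(r)
q=P[P[:,0]<530]; r=cv2.minAreaRect(q[:,:2].astype(np.float32)); print('handle',r)
T=(X[...,2]>122)&(X[...,2]<134)&(X[...,1]<-150)&(X[...,1]>-340)&(X[...,0]>480)&(X[...,0]<720); q=X[T]
r=cv2.minAreaRect(q[:,:2].astype(np.float32)); print('tank',r,np.median(q[:,2]),cv2.boxPoints(r).round())
E
```

```text
1643 55.56506775488191
445 470 152 y [-9.4  4.1 17.5] 4.128196720065217 z [52.2 55.7 57.1]
470 500 168 y [-9.6  4.1 17.8] 4.114115391786047 z [54.4 55.7 57.1]
500 525 134 y [-9.8 -5.5 18. ] 4.107124809695407 z [54.5 55.7 57.1]
540 560 239 y [-27.4   4.1  35.7] 4.195396198908133 z [51.8 55.4 56.8]
560 590 144 y [-28.   31.4  36.5] 4.174153001316977 z [54.3 55.6 57.2]
590 620 108 y [-27.1  32.2  36.7] 4.791165858738998 z [54.2 55.5 56.8]
620 660 142 y [-26.7 -21.9  36.5] 4.788807540686689 z [53.8 55.6 56.7]
660 690 312 y [-26.    5.8  35.9] 4.991938877147376 z [53.9 55.5 56.8]
690 720 178 y [-13.7   5.8  24.1] 5.721797672802416 z [54.5 55.6 57.1]
x range [456.04470597 705.2653317 ] 455.9558045254767 705.8878903155093
((581.043701171875, 4.120765686035156), (250.2366485595703, 64.6650161743164), 1.0247808694839478)
handle ((492.9440002441406, 4.319343566894531), (27.889171600341797, 74.0396957397461), 89.5716781616211)
tank ((579.9334716796875, -235.41522216796875), (117.51154327392578, 140.84608459472656), 75.55253601074219) 127.47643417834283 [[ 497. -275.]
 [ 633. -310.]
 [ 663. -196.]
 [ 526. -161.]]
```

The basket centre is (617.5,4.5): the two ends agree, and the top at z 56 is as given. Yaw is about 0. The tank is at (599.5,-240), yaw -14.2°, within 3 mm across the views. Regrasp the handle from above with full grip.

```bash
python3 - <<'E'
from h import *
env.move_linear([505.,4.2,120.],velocity=250)
env.move_linear([505.,4.2,37.],velocity=100)
f0=np.array(env.get_ft_force())
env.close(effort=120); print(env.get_grip_width(),env.get_t())
env.move_linear([505.,4.2,77.],velocity=50); env.dwell(.2)
print(np.array(env.get_ft_force())-f0,env.get_moment(),env.get_t())
pix("side","s9"); _,d=pix("wrist","w9")
cv2.imwrite("pics/s9z.png",cv2.resize(cv2.imread("pics/s9.png")[190:310,200:340],None,fx=4.5,fy=4.5,interpolation=cv2.INTER_CUBIC))
Y=cloud("side",np.load("pics/s9.npy")); s=(abs(Y[...,1]-4)<45)&(Y[...,2]>85)&(Y[...,2]<110)&(Y[...,0]>540)&(Y[...,0]<740)
q=Y[s]; 
for a in range(520,740,15):
    m=q[(q[:,0]>a)&(q[:,0]<a+15)]
    if len(m): print(a,len(m),np.percentile(m[:,2],[10,50,90,97]).round(1))
E
```

```text
0.103978180384068 26.1167
[ 1.33331964 -0.6674877  -0.97247781] [ 0.00480275 -0.0105519  -0.01655423] 27.2667
```

View pics/s9z.png

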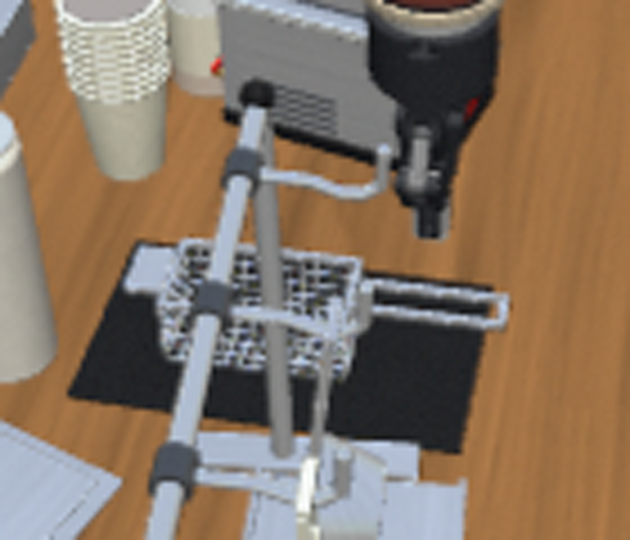

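The fingers shut above the handle with nothing between them (width 0.1). Part-open pads stand further back than I allowed. The basket is still lying flat. Open, re-measure and go deeper.

```bash
python3 - <<'E'
from h import *
env.open(); env.move_linear([470.,4.2,250.],velocity=250); env.dwell(.1)
tp,tr=env.get_tcp_pos(),env.get_tcp_rot(); _,d=pix("wrist","w10"); X=wcloud(d.astype(float),tp,tr)
B=(abs(X[...,1])<60)&(X[...,0]>420)&(X[...,0]<740)&(X[...,2]>44)&(X[...,2]<64); P=X[B]
print(P[:,0].min(),P[:,0].max(),np.median(P[:,2]))
for a,b in [(455,470),(470,500),(500,525),(540,560),(560,590),(590,620),(620,660)]:
    q=P[(P[:,0]>a)&(P[:,0]<b)]; print(a,len(q),q[:,1].min().round(1),q[:,1].max().round(1),np.median(q[:,2]).round(1))
print(env.get_t())
E
```

```text
455.64090031761043 704.3818269105341 55.665714972296314
455 203 -10.1 16.9 55.6
470 199 -10.2 17.1 55.8
500 157 -9.4 17.4 55.8
540 332 -27.6 35.9 55.4
560 174 -27.9 36.2 55.7
590 156 -27.2 36.9 55.9
620 185 -27.1 36.4 55.6
29.1583
```

View pics/w10.png

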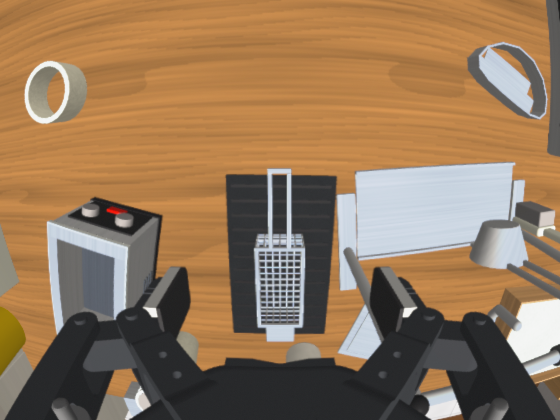

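It hasn't moved: handle end (280,170), body (255-303, 235-325). Grasp deeper.

```bash
python3 - <<'E'
from h import *
env.move_linear([504.,3.8,120.],velocity=250)
env.move_linear([504.,3.8,27.],velocity=100)
f0=np.array(env.get_ft_force())
env.close(effort=60); w1=env.get_grip_width(); print(w1,env.get_ft_force())
if w1>20:
    env.close(effort=120); print(env.get_grip_width(),env.get_t())
    env.move_linear([504.,3.8,67.],velocity=50); env.dwell(.2)
    print(np.array(env.get_ft_force())-f0,env.get_moment(),env.get_t())
    pix("side","s11"); tp,tr=env.get_tcp_pos(),env.get_tcp_rot(); _,d=pix("wrist","w11")
    cv2.imwrite("pics/s11z.png",cv2.resize(cv2.imread("pics/s11.png")[190:310,200:340],None,fx=4.5,fy=4.5,interpolation=cv2.INTER_CUBIC))
    X=wcloud(d.astype(float),tp,tr)
    q=X[(abs(X[...,1]-4)<16)&(X[...,0]>430)&(X[...,0]<560)&(X[...,2]>60)&(X[...,2]<130)]
    for a in range(440,560,10):
        m=q[(q[:,0]>a)&(q[:,0]<a+10)]
        if len(m): print(a,len(m),np.percentile(m[:,2],[10,50,90]).round(1))
E
```

```text
-0.11119446886402978 [ 0.27412442  0.09201105 -0.86812504]
```

```bash
python3 - <<'E'
from h import *
print(env.get_tcp_pos(),env.get_t(),env.get_grip_width(),env.get_joints())
print(Ro.from_quat(np.roll(env.get_tcp_rot(),-1)).as_matrix().round(3))
pix("side","s11"); pix("wrist","w11")
cv2.imwrite("pics/s11z.png",cv2.resize(cv2.imread("pics/s11.png")[190:310,200:340],None,fx=4.5,fy=4.5,interpolation=cv2.INTER_CUBIC))
E
```

```text
[503.99097169   3.78644603  26.98262166] 31.6917 -0.11119446886402978 [-0.83560211  0.25485593  0.83673103  2.0332387  -0.23240942  0.94856029
  1.69267335]
[[ 1. -0. -0.]
 [ 0. -0.  1.]
 [-0. -1. -0.]]
```

View pics/s11z.png

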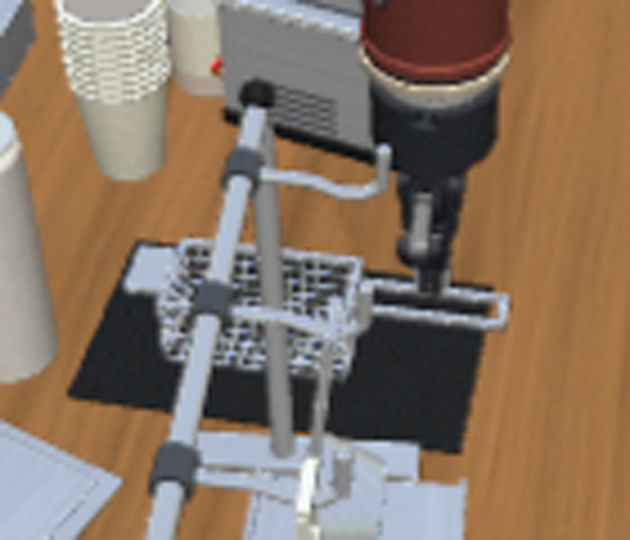

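View pics/w11.png

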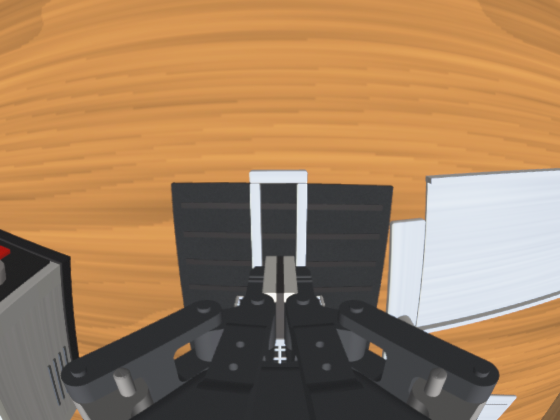

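```bash
python3 - <<'E'
from h import *
tp,tr=env.get_tcp_pos(),env.get_tcp_rot()
X=wcloud(np.load("pics/w11.npy").astype(float),tp,tr)
for v in (250,258,264,270,280,295): print(v,[(u,np.round(X[v,u]).tolist()) for u in (255,262,270,276,284,290,298,304)])
Z=np.load("pics/w10.npy").astype(float)
X=wcloud(Z,[470,4.2,250],tr)
for v in (270,280,290,300,310): print(v,[(u,np.round(X[v,u]).tolist()) for u in (160,175,182,186,374,380,390)])
E
```

```text
250 [(255, [497.0, -8.0, 55.0]), (262, [520.0, -7.0, 3.0]), (270, [520.0, -2.0, 4.0]), (276, [520.0, 2.0, 4.0]), (284, [520.0, 8.0, 3.0]), (290, [520.0, 12.0, 3.0]), (298, [497.0, 14.0, 56.0]), (304, [497.0, 17.0, 55.0])]
258 [(255, [501.0, -8.0, 56.0]), (262, [526.0, -8.0, 3.0]), (270, [493.0, 0.0, 74.0]), (276, [493.0, 3.0, 73.0]), (284, [493.0, 7.0, 74.0]), (290, [493.0, 9.0, 73.0]), (298, [501.0, 14.0, 56.0]), (304, [501.0, 17.0, 56.0])]
264 [(255, [505.0, -8.0, 56.0]), (262, [530.0, -8.0, 5.0]), (270, [493.0, 0.0, 80.0]), (276, [494.0, 3.0, 78.0]), (284, [493.0, 7.0, 79.0]), (290, [493.0, 9.0, 80.0]), (298, [505.0, 14.0, 55.0]), (304, [505.0, 17.0, 55.0])]
270 [(255, [498.0, -7.0, 76.0]), (262, [497.0, -3.0, 77.0]), (270, [493.0, 1.0, 85.0]), (276, [493.0, 3.0, 85.0]), (284, [493.0, 6.0, 85.0]), (290, [493.0, 9.0, 85.0]), (298, [497.0, 13.0, 78.0]), (304, [498.0, 16.0, 77.0])]
280 [(255, [497.0, -6.0, 88.0]), (262, [497.0, -3.0, 86.0]), (270, [493.0, 1.0, 93.0]), (276, [494.0, 3.0, 92.0]), (284, [494.0, 6.0, 92.0]), (290, [493.0, 9.0, 94.0]), (298, [497.0, 12.0, 87.0]), (304, [4
[... 611 characters left out ...]
6.0]), (380, [461.0, 47.0, 315.0]), (390, [459.0, 50.0, 320.0])]
290 [(160, [460.0, -42.0, 327.0]), (175, [463.0, -38.0, 321.0]), (182, [468.0, -38.0, 312.0]), (186, [471.0, -38.0, 307.0]), (374, [470.0, 47.0, 309.0]), (380, [466.0, 48.0, 315.0]), (390, [460.0, 48.0, 326.0])]
300 [(160, [459.0, -39.0, 335.0]), (175, [466.0, -38.0, 323.0]), (182, [472.0, -38.0, 315.0]), (186, [475.0, -38.0, 309.0]), (374, [475.0, 48.0, 310.0]), (380, [470.0, 48.0, 318.0]), (390, [463.0, 48.0, 329.0])]
310 [(160, [461.0, -38.0, 339.0]), (175, [471.0, -38.0, 324.0]), (182, [476.0, -38.0, 317.0]), (186, [479.0, -38.0, 311.0]), (374, [479.0, 48.0, 312.0]), (380, [473.0, 47.0, 321.0]), (390, [466.0, 48.0, 331.0])]
```

```bash
python3 - <<'E'
from h import *
for z in (27,50,70,90): print(z,proj("side",(493,8,z)), (proj("side",(493,8,z))-[200,190])*4.5)
Y=cloud("side",np.load("pics/s11.npy"))
for v in range(236,262,2): print(v,[np.round(Y[v,u]).tolist() for u in (292,294,296,298,300)])
a=np.load("pics/w3p.npz"); X=wcloud(np.load("pics/w3.npy").astype(float),a['p'],a['r']); print(a['p'])
for v in (258,262,266,270,276,284,300,320): print(v,[(u,np.round(X[v,u]).tolist()) for u in (236,242,248,252,312,318,324)])
E
```

```text
27 [298.9 264.9] [445.05 337.05]
50 [298.9 259.4] [445.05 312.3 ]
70 [299.  254.5] [445.5  290.25]
90 [299.1 249.4] [445.95 267.3 ]
236 [[507.0, 44.0, 171.0], [502.0, 43.0, 171.0], [497.0, 45.0, 173.0], [492.0, 39.0, 169.0], [489.0, 21.0, 153.0]]
238 [[507.0, 48.0, 167.0], [501.0, 50.0, 170.0], [497.0, 39.0, 161.0], [493.0, 30.0, 153.0], [489.0, 20.0, 145.0]]
240 [[506.0, 53.0, 165.0], [501.0, 51.0, 164.0], [500.0, 19.0, 135.0], [495.0, 20.0, 137.0], [489.0, 20.0, 138.0]]
242 [[505.0, 55.0, 160.0], [500.0, 58.0, 164.0], [496.0, 45.0, 152.0], [495.0, 20.0, 129.0], [489.0, 20.0, 130.0]]
244 [[504.0, 61.0, 159.0], [499.0, 60.0, 158.0], [494.0, 60.0, 160.0], [491.0, 45.0, 146.0], [491.0, 5.0, 109.0]]
246 [[504.0, 65.0, 156.0], [498.0, 66.0, 157.0], [493.0, 65.0, 157.0], [491.0, 45.0, 138.0], [492.0, -2.0, 95.0]]
248 [[507.0, 49.0, 132.0], [500.0, 54.0, 138.0], [495.0, 56.0, 141.0], [491.0, 43.0, 129.0], [492.0, -5.0, 83.0]]
250 [[513.0, 9.0, 86.0], [506.0, 18.0, 95.0], [501.0, 17.0, 95.0], [496.0, 9.0, 89.0], [502.0, -80.0, 1.0]]
252 [[513.0, 10.0, 78.0], [506.0, 15.0, 84.0], [500.0, 18.
[... 1541 characters left out ...]
18, [433.0, 159.0, 360.0]), (324, [434.0, 162.0, 359.0])]
284 [(236, [437.0, 127.0, 366.0]), (242, [436.0, 129.0, 367.0]), (248, [437.0, 131.0, 366.0]), (252, [445.0, 132.0, 351.0]), (312, [434.0, 156.0, 367.0]), (318, [434.0, 159.0, 367.0]), (324, [434.0, 161.0, 366.0])]
300 [(236, [435.0, 128.0, 380.0]), (242, [440.0, 130.0, 373.0]), (248, [442.0, 132.0, 369.0]), (252, [452.0, 133.0, 353.0]), (312, [438.0, 157.0, 372.0]), (318, [438.0, 159.0, 373.0]), (324, [433.0, 160.0, 379.0])]
320 [(236, [435.0, 130.0, 392.0]), (242, [445.0, 131.0, 378.0]), (248, [451.0, 132.0, 371.0]), (252, [723.0, 119.0, 0.0]), (312, [447.0, 158.0, 373.0]), (318, [442.0, 159.0, 380.0]), (324, [433.0, 158.0, 392.0])]
```

Both cameras agree that the shut fingertips are really at z≈70, while the TCP reads 27. The true tips stand about 43 mm behind the reported TCP (about 53 mm when open), contrary to the stated tool frame. So both tries closed in the air above the handle, and the first grasp held only the end bar. From here I use the measured offset: for tips at z≈36 the TCP goes to -7. Open here and descend.

```bash
python3 - <<'E'
from h import *
env.open()
f0=np.array(env.get_ft_force())
for z in (10.,-7.):
    env.move_linear([504.,3.8,z],velocity=60); f=np.array(env.get_ft_force())-f0; print(z,f.round(1))
    if np.linalg.norm(f)>8: raise SystemExit
env.close(effort=60); w1=env.get_grip_width(); print(w1,env.get_ft_force(),env.get_t())
pix("side","s12"); pix("wrist","w12")
cv2.imwrite("pics/s12z.png",cv2.resize(cv2.imread("pics/s12.png")[190:310,200:340],None,fx=4.5,fy=4.5,interpolation=cv2.INTER_CUBIC))
E
```

```text
10.0 [ 0.8 -0.1  1.8]
-7.0 [ 0.4 -0.1  0.8]
26.0959630300793 [-0.57723901 -0.14979249  3.0636125 ] 34.0167
```

View pics/s12z.png

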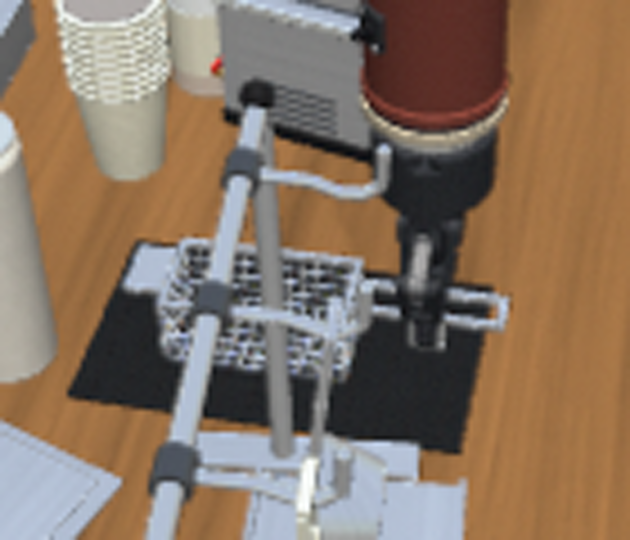

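View pics/w12.png

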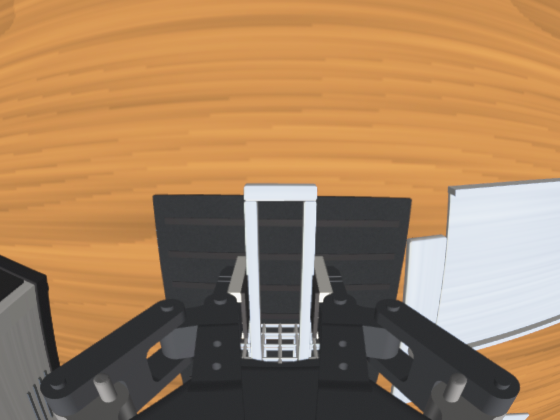

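Gripped at last: the pads sit either side of the handle (wrist 238 and 322, row 280), width 26. Full grip, lift and check the droop.

```bash
python3 - <<'E'
from h import *
f0=np.array(env.get_ft_force()); env.close(effort=120); print(env.get_grip_width())
env.move_linear([504.,3.8,40.],velocity=60); env.dwell(.2)
print((np.array(env.get_ft_force())).round(2),env.get_t())
tp,tr=env.get_tcp_pos(),env.get_tcp_rot(); pix("side","s13"); _,d=pix("wrist","w13")
cv2.imwrite("pics/s13z.png",cv2.resize(cv2.imread("pics/s13.png")[190:310,200:340],None,fx=4.5,fy=4.5,interpolation=cv2.INTER_CUBIC))
X=wcloud(d.astype(float),tp,tr); q=X[(abs(X[...,1]-4)<16)&(X[...,0]>430)&(X[...,0]<560)&(X[...,2]>70)&(X[...,2]<125)]
for a in range(440,560,10):
    m=q[(q[:,0]>a)&(q[:,0]<a+10)]
    if len(m): print(a,len(m),np.percentile(m[:,2],[10,50,90]).round(1))
Y=cloud("side",np.load("pics/s13.npy")); s=(abs(Y[...,1]-4)<45)&(Y[...,2]>30)&(Y[...,2]<125)&(Y[...,0]>540)&(Y[...,0]<740); q=Y[s]
for a in range(540,730,15):
    m=q[(q[:,0]>a)&(q[:,0]<a+15)]
    if len(m): print(a,len(m),np.percentile(m[:,2],[3,97]).round(1))
E
```

```text
25.32188048447255
[ 0.11 -0.38 -2.21] 35.4667
450 1062 [100.4 103.1 104. ]
460 830 [101.9 102.9 103.8]
470 625 [101.6 102.6 103.4]
480 564 [101.3 102.2 103. ]
490 1298 [100.8 106.9 117.4]
500 786 [101.3 108.2 121.1]
510 521 [100.4 101.7 116.6]
520 339 [100.3 101.  101.7]
530 330 [ 99.2 100.6 101.4]
540 58 [ 99.1 100.2 100.9]
550 370 [70.8 80.  84.1]
540 76 [ 51.1 102.4]
555 67 [ 51.  102.1]
570 73 [ 48.3 101.8]
585 63 [47.9 99.6]
600 39 [47.8 98.9]
615 38 [47.2 99.6]
630 21 [43.9 97.3]
645 48 [55.8 98.4]
660 100 [44.6 98. ]
675 101 [55.1 98.7]
690 47 [92.1 98. ]
```

View pics/s13z.png

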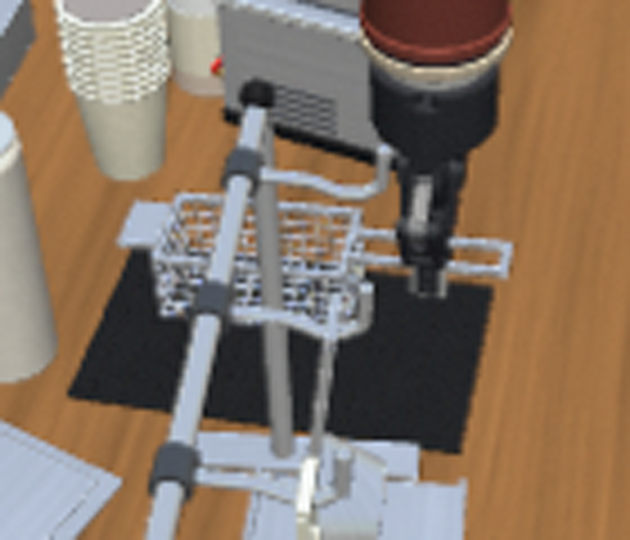

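Droop is only 0.033 rad. Compensate with a 1.9° tool tilt, carry it over the tank at height and check the alignment.

```bash
cat > place.py <<'E'
from h import *
AZ=-14.2; C=np.array([599.5,-240.]); ex=np.array([np.cos(np.radians(AZ)),np.sin(np.radians(AZ))]); ey=np.array([-ex[1],ex[0]])
AP=app(AZ,88.1)
def tcp(zh,dx=0,dy=0):
    g=C-(113-dx)*ex+dy*ey; return (np.array([*g,zh])+AP*58.8).tolist()
QP=Q(AP,[*ey,0])
E
python3 - <<'E'
from place import *
print(tcp(215),[env.inverse_kinematics(tcp(z),QP) is not None for z in (215,131)])
env.move_linear([504.,3.8,158.],velocity=150)
env.move_to(tcp(215),QP); env.dwell(.4)
tp,tr=env.get_tcp_pos(),env.get_tcp_rot();print(env.get_t(),tp,env.get_ft_force())
pix("side","s14"); _,d=pix("wrist","w14"); np.savez("pics/w14p",p=tp,r=tr); pix("top","t14")
X=wcloud(d.astype(float),tp,tr); l=(X[...,:2]-C)@np.stack([ex,ey],1)
s=(l[...,0]<-40)&(l[...,0]>-180)&(abs(l[...,1])<20)&(X[...,2]>190)&(X[...,2]<225); L=l[s];Z=X[s][:,2]
for a in range(-170,-50,10):
    m=(L[:,0]>a)&(L[:,0]<a+10)
    if m.sum(): print(a,m.sum(),np.median(Z[m]).round(1),L[m,1].min().round(1),L[m,1].max().round(1))
print(L[:,0].min())
E
```

```text
[491.8426329124549, -212.75849815185882, 156.2323273026247] [True, True]
37.775 [ 492.04762307 -212.248575    156.21755653] [ 0.14010661 -0.30733384 -3.0313905 ]
-170 494 217.3 -12.5 15.4
-160 1208 218.1 -12.6 15.5
-150 634 218.1 -12.7 15.5
-140 585 218.1 -12.8 15.6
-130 1091 218.0 -19.9 20.0
-120 458 218.2 -20.0 14.3
-110 380 218.3 -11.5 14.2
-100 351 218.2 -12.4 15.7
-90 322 218.2 -12.4 15.3
-80 157 218.1 -12.8 15.3
-70 325 200.2 -19.9 19.7
-60 33 200.8 -18.1 19.6
-161.850900466923
```

View pics/w14.png

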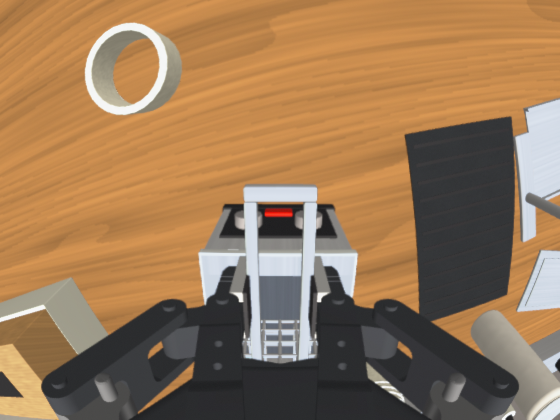

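View pics/s14.png

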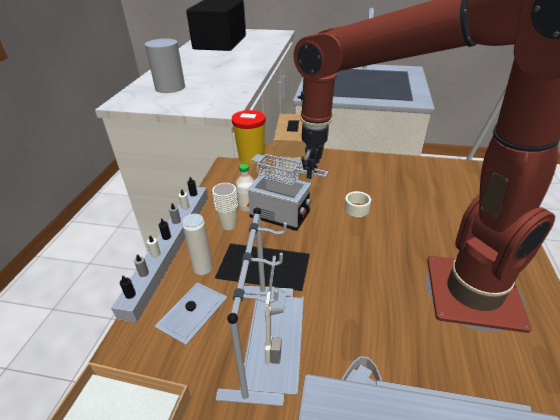

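View pics/t14.png

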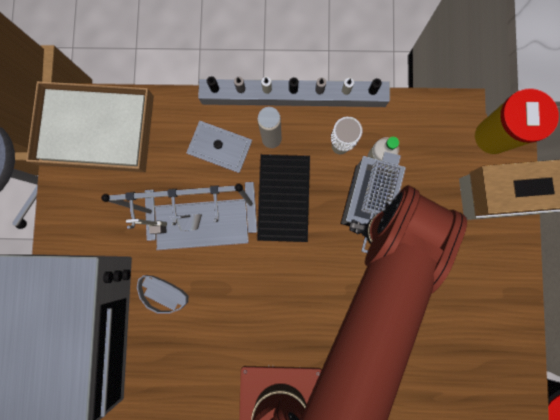

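The basket is level (handle top at z 218.1 along its whole length). The handle end is at -161.9 from the tank centre, where -162 is wanted, and it sits about 1 mm off across. Lower it, watching forces.

```bash
python3 - <<'E'
from place import *
f0=np.array(env.get_ft_force())
for z,v in ((182,100),(165,50),(150,50),(140,40),(134,30),(131.5,20)):
    env.move_linear(tcp(z,0,-1.2),velocity=v); f=np.array(env.get_ft_force())-f0; print(z,f.round(1),round(env.get_t(),1))
    if abs(f[2])>6 or np.hypot(f[0],f[1])>6: print("stop"); break
env.dwell(.2); print((np.array(env.get_ft_force())-f0).round(1))
tp,tr=env.get_tcp_pos(),env.get_tcp_rot(); pix("side","s15"); _,d=pix("wrist","w15"); pix("top","t15")
X=wcloud(d.astype(float),tp,tr); l=(X[...,:2]-C)@np.stack([ex,ey],1)
s=(l[...,0]<-70)&(l[...,0]>-180)&(abs(l[...,1])<20)&(X[...,2]>126)&(X[...,2]<145); L=l[s];Z=X[s][:,2]
for a in range(-170,-70,10):
    m=(L[:,0]>a)&(L[:,0]<a+10)
    if m.sum(): print(a,m.sum(),np.median(Z[m]).round(1))
print(L[:,0].min(),tp)
a=cv2.resize(cv2.imread("pics/s15.png")[140:240,220:340],None,fx=4,fy=4,interpolation=2); b=cv2.resize(cv2.imread("pics/t15.png")[140:240,335:420],None,fx=3.7,fy=4,interpolation=2); cv2.imwrite("pics/st15.png",np.hstack([a,b]))
E
```

```text
182 [-0.1 -0.2 -0.2] 38.4
165 [ 0.2 -0.5  0.4] 38.9
150 [ 0.4 -0.1  0.3] 39.4
140 [ 0.2 -0.5  0.3] 39.8
134 [-0.4 -0.  -1. ] 40.1
131.5 [-0.7 -0.4 -0.8] 40.4
[-0.3 -0.4 -0.3]
-170 506 134.0
-160 1199 134.7
-150 646 134.8
-140 579 134.7
-130 1137 135.1
-120 451 135.0
-110 408 134.9
-100 367 134.8
-90 985 128.1
-80 821 127.9
-161.81448363041642 [ 491.62096976 -213.92117642   72.80778471]
```

View pics/st15.png

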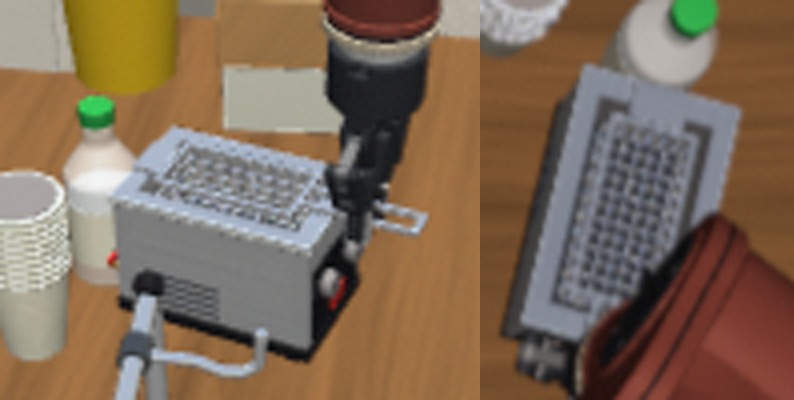

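View pics/w15.png

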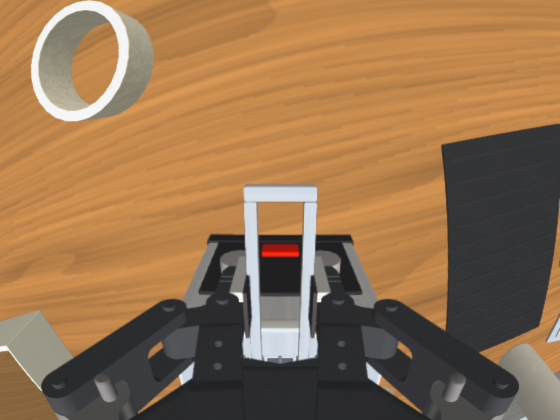

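The basket is down in the tank: tab on the far rim (top zoom ~620,90), handle on the near one. The handle top is at 134.8 and 134 is wanted. Lower by a millimetre, release gently, retreat and check.

```bash
python3 - <<'E'
from place import *
f0=np.array(env.get_ft_force())
env.move_linear(tcp(130.5,0,-1.2),velocity=20); print((np.array(env.get_ft_force())-f0).round(1))
env.close(effort=20); env.dwell(.1); env.open(); env.dwell(.3)
p=np.array(env.get_tcp_pos()); env.move_linear((p-AP*90).tolist(),velocity=120)
p=np.array(env.get_tcp_pos()); env.move_linear([p[0]-40*ex[0],p[1]-40*ex[1],300.],velocity=200); env.dwell(.2)
tp,tr=env.get_tcp_pos(),env.get_tcp_rot(); _,d=pix("wrist","w16"); pix("side","s16"); pix("top","t16"); print(env.get_t(),tp)
X=wcloud(d.astype(float),tp,tr); l=(X[...,:2]-C)@np.stack([ex,ey],1); np.savez("pics/w16x",X=X,l=l)
s=(l[...,0]<100)&(l[...,0]>-180)&(abs(l[...,1])<40)&(X[...,2]>130.6)&(X[...,2]<140); L=l[s];Z=X[s][:,2]
for a in range(-170,100,15):
    m=(L[:,0]>a)&(L[:,0]<a+15)
    if m.sum(): print(a,m.sum(),np.median(Z[m]).round(1),L[m,1].min().round(1),L[m,1].max().round(1))
print(L[:,0].min(),L[:,0].max())
a=cv2.resize(cv2.imread("pics/s16.png")[140:240,220:340],None,fx=4,fy=4,interpolation=2); b=cv2.resize(cv2.imread("pics/t16.png")[140:240,335:420],None,fx=3.7,fy=4,interpolation=2); cv2.imwrite("pics/st16.png",np.hstack([a,b]))
E
```

```text
[-0.9  0.4  1.1]
44.325 [ 449.17268112 -202.95972235  298.98530888]
-170 161 133.7 -14.0 13.3
-155 130 133.7 -14.1 13.4
-140 132 133.7 -14.3 13.6
-125 108 133.7 -14.3 13.7
-110 99 133.8 -13.5 12.8
-95 96 133.8 -13.7 13.0
-80 93 133.5 -13.9 13.2
-65 319 133.3 -32.2 31.4
-50 95 133.5 -32.5 31.9
-35 81 133.5 -31.8 31.3
-20 80 133.8 -31.4 31.8
-5 71 133.8 -31.8 31.1
10 77 133.5 -32.4 30.3
25 71 133.8 -31.6 30.8
40 66 133.8 -32.2 31.5
55 301 133.5 -32.5 31.6
70 217 133.7 -19.4 18.5
85 52 133.9 -19.5 18.6
-161.75975098278508 88.66282094780256
```

View pics/st16.png

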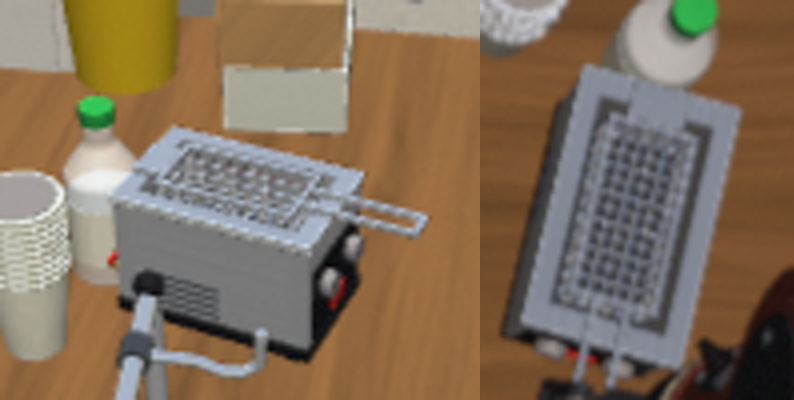

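View pics/w16.png

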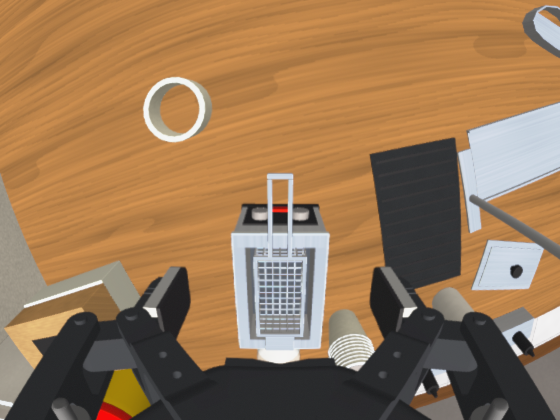

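The basket is released and level: its top is at z 133.3-133.9 along its whole length. It is centred within about 1 mm of the measured tank centre, and the robot is well clear.

```bash
python3 - <<'E'
from workcell import env
print(env.get_t(),env.get_ft_force()); env.hand_in()
E
```

```text
44.325 [ 0.29034572 -0.62583739 -0.1614393 ]
the job is handed in; nothing more can be done
```

The basket is hanging level in the ultrasonic cleaner's tank, released, and the job was handed in at 44.3 s of the 67 s allowed. The hand-in reports no verdict, so the result rests on my own checks below.

**What I did:**
- I lifted the basket off its hook from above, clear over the tip.
- I rolled it down about its tab onto the mat with a light grip and let go, with its centre at about (617, 4) mm.
- I took it again from above by the middle of its handle and lowered it into the tank, handle on the panel side.

**Last checks:**
- **Height and level:** the rim, handle and tab tops were at z 133.3–133.9 mm along the whole length, where 134 mm is expected.
- **Position:** the handle end was at -161.8 mm and the tab end at +88.7 mm from the tank centre I measured, about 0.5 mm off across. That tank centre is itself good to about 3 mm between views.
- **Bystanders and robot:** I saw no bystander moved, but I only looked in the pictures and did not re-measure their positions. The robot was clear of everything.

**What went wrong or disagreed:**
- **Missed grasps:** my first two tries at the second grasp closed on air above the handle.
- **Fingertip offset:** the wrist and side cameras both showed the true fingertips about 43 mm behind the reported TCP, about 53 mm when open. This contradicts the stated tool frame, and I used the measured offset from then on.
- **First grasp:** because of that offset, the lift off the hook held only the very end of the handle loop, though it did not slip.
- **Grip width:** it read 25–26 mm on the 28 mm handle throughout.

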